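# Weigh a tub of printed caps with the hand scale

### The job

Weigh the tub of printed caps: take the spring hand scale off its stand, hook it under the tub's wire handle and raise it slowly until the tub just hangs clear of the bench, by a centimetre or so and no more than a finger's width, and keep it still for a good second, so that the drag pointer records the true weight without overshooting. Then lower the tub gently back onto the bench where it stood, unhook the scale and hang it back in its stand, its pointer left at the reading, touching the tub with the hook only and leaving the other things alone.

Things in the scene. Friction and masses are not known exactly. Their poses are not given: they have to be found in the camera images.
- scale_grip (a point): Hand scale, a flat aluminium spring balance, 0.14 kg, hanging upright on its stand. Point: centre of its round cross handle (14 mm thick, 110 mm long, along the scale's y; z up). From the bar's middle the case goes 115 mm down: 14 mm thick (x = +-7 mm), 28 mm wide (y). Grip bar and case across x, no lower than 30 mm below this point (pointers move there).
- scale_hook (a point): Where a hung wire rests in the hook: 153 mm below scale_grip when empty, on the axis. Hook of 4.4 mm wire in the scale's x-z plane, open to +x; lowest wire 7 mm below this point, tip at x +16 mm, 12 mm above it. A 4.4 mm wire passes in over the tip along -x at 17 to 30 mm above this point (25 is best), up to x +2 mm; as the scale rises it slides into the bowl.
- scale_rod (a joint): Stretch of the scale's spring in m, 0 (empty) to 0.069 (end stop): force = 85 N/m x (stretch + 0.004 m), damped (4 N s/m); the hook goes down by it.
- scale_pointer (a joint): Position of the drag pointer in m, same zero as scale_rod. The hook rod's index pushes it down ahead of itself; it stays by friction (0.25 N) at the farthest stretch reached. Starts at 0.
- scale_index (a point): Point on the lower edge of the hook rod's index, on the scale's graduated face (toward the scale's -x). Axes as the scale.
- scale_drag (a point): Point on the drag pointer (black bar just under the index on the graduated face) that coincides with scale_index while the index pushes it; its z in the frame of scale_index is minus the over-reading.
- stand_seat (a point): Fixed stand: two 8 mm rods at y = +-36 mm reach along its -x from a post 85 mm behind (220 mm tall), each with a V dip 24 mm wide, 12 mm deep, that carries one side of the scale's cross handle. Point: handle centre when hung, 215 mm above the bench; handle along y. Rods end 20 mm in front. The scale starts here, axes parallel; take it out and put it in straight from above.
- tub: Small open grey tub filled with printed black caps (they stay put in it), 103 mm across at the rim, 88 mm at the foot, 48 mm tall, caps to 46 mm at most; 0.2 to 0.6 kg, not known beforehand. Origin at the centre of its underside (bench top = z 0), z up.
- tub_handle (a point): Top of the tub's stiff upright hoop handle: round steel wire, 4.4 mm thick, an arch 107 mm wide in the tub's y-z plane. Point: on the wire's centre line at the top of the arch, 96 mm above the tub's underside; the wire runs along the tub's y here and falls away to both sides. Axes as the tub.
- ink_jar: Bystander: white ink pot with a dark band, 60 mm across, 62 mm tall. Leave it alone.
- hardener_pot: Bystander: slim pot with screw lid, 38 mm across, 66 mm tall. Leave it alone.
- masking_tape: Bystander: small roll of masking tape lying flat, 68 mm across, 25 mm tall. Leave it alone.
- marker: Bystander: pen-shaped marker lying flat, 128 mm long. Leave it alone.
- cap_a: Bystander: single round black cap on the bench, 24 mm across, 9 mm tall. Leave it alone.
- cap_b: Bystander: another single black cap, as cap_a. Leave it alone.
- finger_cot: Bystander: rolled finger cot, a small ring 26 mm across, 8 mm tall. Leave it alone.

How it is judged:
By the outcome, as a careful person would: the job done as asked, in the order asked, and still so for the second after the job is handed in, with the robot touching nothing.
It also fails if it takes over 70 s, if anything falls off the work surface, if the arm or the gripper's body presses on something with over 40 N, if the wrist force passes 120 N, or if a joint passes its speed limit or range.

### The arm

A 6-joint arm with a two-finger parallel gripper is mounted at the origin on a cart in front of the work surface, level with it; the furniture and walls round the work are solid. World frame = base frame: x ahead of the robot, y to its left, z up, the work surface at z = 0. Lengths are in m, angles in degrees, forces in N, time in s.
With the tool pointing down it reaches from about 0.4 to 0.825 m from the base axis. Payload 7 kg.
Tool frame: the origin (TCP) lies at the very end of the fingers, on their centre line; the grasp point (between the pads) lies 19 mm behind it (r.hold_point_z is the distance from the TCP to the grasp point, in m); x points along the fingers, y is the direction in which the jaws open and shut, and the axes are right-handed (so a half turn about x gives the same grasp; the last joint's range is limited). The gripper opens to 88 mm and grips with 3 to 60 N. Pads are 19 mm wide; open, the fingers measure 130 mm over their backs; the gripper's body (78 mm by 193 mm) begins 47 mm behind the grasp point.
Start: joints at [-49.441, 20.546, 0.682, 0, -70.136, -16.507], TCP at [0.275, -0.616, 0.227] pointing down, gripper open.
Joint ranges: [-176.03, 176.03], [-82.01, 121.73], [-58.28, 71.71], [-173.87, 95.51], [-174.79, -0.11], [-173.66, 173.66]. Speed limits (degrees/s): [136.94, 136.94, 172.46, 180, 180, 180].

### API

Orientations are given as [roll, pitch, yaw] about the fixed x, y, z axes, in that order (R = Rz(yaw) Ry(pitch) Rx(roll)).
In Python, from plant import r gives the robot as it stands. The module is installed in compiled form; this text tells all that it offers.
- The arm moves only by the shell command python3 -m creep 'ROWS' [FORCE]. ROWS is JSON, a list of rows, each a list of 7 numbers: the turn, a rotation vector about the tool's x, y, z in rad, then the shift along the tool's x, y, z in cm, then the opening in per cent of the stroke, from 0 (shut) to 100 (fully open). In form: [[rx, ry, rz, x, y, z, fingers], ...]. A call has 1 to 8 rows; each row shifts and turns the commanded pose from where the row before left it, along the tool's axes as they then stand; what a row does not reach is not made up. A row lasts 1/10 s, in which the tool goes at most 50 mm and 8.59 degrees, less where a joint would pass 70% of its speed; a pose out of reach is approached as far as the arm can. A call is refused whole if a number of a shift passes 5 or a number of a turn 0.15, either way. A call with a gripper value outside its range is refused whole. The fingers move at their own pace and stop on an object; FORCE is the grip in N (left out, the last holds). Time passes only in rows, so rows that do not move let the fingers close. It gives the time, the measured TCP pose, the force and the opening at its end, in the units of the state.
- r.get_state(): the state, without advancing time (a new reading comes with each control period).
- r.capture(name): name is "side" or "top" or "wrist"; returns (picture, depth): 400x640x3 uint8, blue, green, red; 400x640 float32, m along the optical axis (not along the pixel's ray), 0 where there is no reading.
- r.camera_info(name): a dict with "fovy" (degrees; the focal length in pixels is half the picture's height over the tangent of half this angle, whatever the lens; pixels are square), "cx", "cy" (the principal point, pixels), "camera_from_world" (4x4, takes a point from world to camera coordinates). Camera axes: x right, y down, z forward; pixel columns grow to the right and rows downward; lengths in m; the calibration is good to about 2 mm. A picture is of the moment at which its call begins: read the wrist's pose just before it. camera_info takes no time and is no camera call; for the wrist camera it gives the pose at the moment of the call.
- r.close_job(): hands the job in, once; it reports no verdict.
Trained networks look in the newest picture that a camera, given by its name, has taken for a name from the list of things; names that differ only in an ending like _2 or _b are one class to them, and where a whole thing is asked for, a point or a joint stands for the part that bears it (a point fixed in the world has none). Each returns a list of dicts, best first, with "score" (0 to 1); they miss things now and then, are a little off and sometimes report something else, mostly with a low value. They report only what shows in the picture. A call takes as long as a camera call.
- r.look_for(query, camera): "rect" ([left, top, right, bottom] in pixels, round what is visible of it).
- r.masks_of(query, camera): "pixels" (400x640 bool, what is visible of it) and "rect" ([left, top, right, bottom] in pixels, round what is visible of it).
The state is a dict: "time_s": time; "joints": joint angles; "qd": joint speeds; "joint_torque": joint torques, N m; "tcp_pos": TCP position; "eef_rot": TCP orientation; "contact_force": force on the tool from outside, world axes, zero at the start; "moment": the same for the moment, N m; "gripper_width": finger opening in m.
Only numpy, scipy, OpenCV 4.12 (cv2) and the standard library are available. Lean on these libraries where they do the work, as an engineer would, in place of code of your own. Each camera call takes 0.05 s, during which the arm holds its last target. There are 200 camera calls.

## Working session

There is one attempt and no reset: what is moved stays moved. The work goes in short steps, Python scripts to look and compute and a shell command to move; the robot and the scene stay as the last step left them, time stands still between calls to the robot, and variables do not carry over. Pictures are saved under pics/ and viewed, about 8 in all and at most 12, crops included, and the job is handed in when it is done.

```bash
mkdir -p pics; cat > h.py <<'E'
import numpy as np, cv2
from plant import r
from scipy.spatial.transform import Rotation as R
def cam(n):
    c=r.camera_info(n); f=200/np.tan(np.radians(c["fovy"])/2); return f,c["cx"],c["cy"],np.array(c["camera_from_world"])
def unproj(n,u,v,d):
    f,cx,cy,T=cam(n); u,v,d=map(np.asarray,(u,v,d))
    p=np.stack([(u-cx)/f*d,(v-cy)/f*d,d],-1); return (p-T[:3,3])@T[:3,:3]
def proj(n,p):
    f,cx,cy,T=cam(n); q=np.atleast_2d(p)@T[:3,:3].T+T[:3,3]; return np.c_[q[:,0]/q[:,2]*f+cx,q[:,1]/q[:,2]*f+cy,q[:,2]]
E
python3 - <<'E'
from h import *
s=r.get_state(); print(s); print(r.hold_point_z)
ims=[]
for n in("side","top"):
    im,d=r.capture(n); np.save(f"{n}_d.npy",d); cv2.imwrite(f"pics/{n}0.png",im)
    f,cx,cy,T=cam(n); print(n,f,cx,cy,"pos",-T[:3,:3].T@T[:3,3],"fwd",T[2,:3])
    for q in("tub","tub_handle","scale_grip","scale_hook","ink_jar","hardener_pot","masking_tape","marker","cap_a","finger_cot"):
        print(n,q,[(np.round(x["score"],2),np.round(x["rect"]).tolist()) for x in r.look_for(q,n)[:2]])
E
```

```text
{'time_s': 0.0, 'joints': array([-4.94421088e+01,  2.05925975e+01,  6.32983933e-01, -2.01402398e-02,
       -7.01374959e+01, -1.65038062e+01]), 'qd': array([ 0.01631046, -0.00749417, -0.02583113, -0.03542619, -0.02502893,
       -0.11280173]), 'joint_torque': array([ 3.24252669e-04, -5.82723498e+01,  2.93041545e+01,  6.99675098e+00,
        6.74502837e-03, -2.27330665e-04]), 'tcp_pos': array([ 0.27485972, -0.61594838,  0.22560353]), 'eef_rot': array([ 95.47304663,  89.90106149, 119.5202727 ]), 'contact_force': array([ 0.14499858,  1.23500629, -0.2161842 ]), 'moment': array([-0.02049873,  0.0222153 ,  0.05874205]), 'gripper_width': 0.08766679355188649}
0.0188
side 453.074913696557 319.9396990495251 196.35595175768313 pos [0.32646272 0.33487303 0.70773177] fwd [ 0.19934392 -0.72022045 -0.66448815]
side tub [(np.float64(0.57), [285.0, 242.0, 339.0, 303.0])]
side tub_handle [(np.float64(0.79), [285.0, 239.0, 339.0, 302.0])]
side scale_grip [(np.float64(0.91), [192.0, 186.0, 231.0, 275.0])]
side scale_hook [(np.float64(0.3), [284.0, 240.0, 341.0, 303.0])]
side ink_jar [(np.float64(0.7), [
[... 746 characters left out ...]
, [244.0, 180.0, 298.0, 232.0]), (np.float64(0.56), [208.0, 72.0, 273.0, 131.0])]
top scale_grip [(np.float64(0.7), [201.0, 114.0, 260.0, 146.0])]
top scale_hook [(np.float64(0.45), [233.0, 131.0, 248.0, 145.0])]
top ink_jar [(np.float64(0.87), [340.0, 143.0, 366.0, 176.0])]
top hardener_pot [(np.float64(0.52), [347.0, 122.0, 368.0, 144.0])]
top masking_tape [(np.float64(0.78), [366.0, 171.0, 400.0, 204.0]), (np.float64(0.37), [244.0, 182.0, 296.0, 234.0])]
top marker [(np.float64(0.77), [230.0, 276.0, 288.0, 285.0])]
top cap_a [(np.float64(0.54), [238.0, 246.0, 250.0, 255.0]), (np.float64(0.45), [255.0, 252.0, 265.0, 264.0])]
top finger_cot [(np.float64(0.66), [280.0, 251.0, 296.0, 264.0])]
```

```bash
python3 - <<'E'
from h import *
a=cv2.imread("pics/side0.png")[170:320,130:410]; b=cv2.imread("pics/top0.png")[60:300,190:410]
a=cv2.resize(a,(784,420),interpolation=cv2.INTER_CUBIC); b=cv2.resize(b,(550,600),interpolation=cv2.INTER_CUBIC)
cv2.imwrite("pics/sidec.png",a);cv2.imwrite("pics/topc.png",b)
E
```

```text
(no output)
```

View pics/sidec.png

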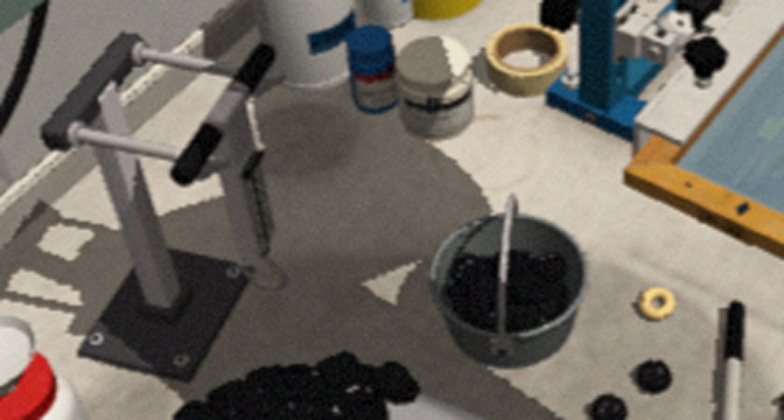

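View pics/topc.png

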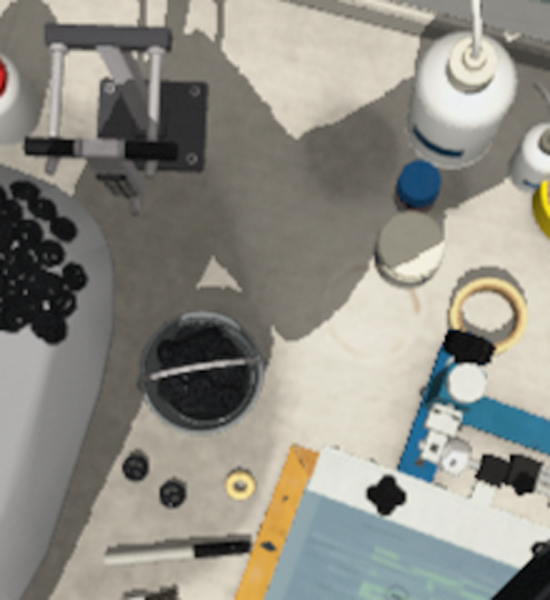

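```bash
python3 - <<'E'
from h import *
for n,rg,rt in(("top",(190,105,270,155),(235,170,305,240)),("side",(185,175,240,285),(275,230,350,310))):
    d=np.load(f"{n}_d.npy")
    def pts(b):
        v,u=np.mgrid[b[1]:b[3],b[0]:b[2]]; dd=d[b[1]:b[3],b[0]:b[2]]; m=dd>0
        return unproj(n,u[m],v[m],dd[m])
    p=pts(rg); q=p[(p[:,2]>.205)&(p[:,2]<.24)]
    print(n,"bar pts",len(q)); 
    # bar: principal direction on lowest-x part
    print(np.round(q[np.argsort(q[:,1])][::max(1,len(q)//25)],4).tolist())
    p=pts(rt); q=p[(p[:,2]>.06)&(p[:,2]<.12)]; print(n,"wire",len(q)); print(np.round(q[np.argsort(q[:,1])][::max(1,len(q)//20)],4).tolist())
    q=p[(p[:,2]>.044)&(p[:,2]<.052)]; (cx,cy),rad=cv2.minEnclosingCircle(q[:,:2].astype(np.float32)); print("rim",cx,cy,rad)
    q=p[(p[:,2]>-.01)&(p[:,2]<.006)]; print("bench z",np.median(q[:,2]))
E
```

```text
top bar pts 659
[[0.6358, -0.1842, 0.2243], [0.6327, -0.1786, 0.2222], [0.6407, -0.1727, 0.2201], [0.6304, -0.1689, 0.2171], [0.637, -0.1674, 0.2197], [0.637, -0.1656, 0.2199], [0.6333, -0.1638, 0.2197], [0.6615, -0.162, 0.2129], [0.6399, -0.1569, 0.222], [0.6302, -0.1509, 0.2173], [0.6352, -0.145, 0.2251], [0.6295, -0.1399, 0.2063], [0.6372, -0.1347, 0.2183], [0.6299, -0.1298, 0.211], [0.6319, -0.1251, 0.2235], [0.6319, -0.1201, 0.2169], [0.6354, -0.1142, 0.2234], [0.6379, -0.1083, 0.2212], [0.638, -0.1027, 0.2206], [0.6346, -0.0972, 0.2195], [0.6471, -0.0957, 0.215], [0.636, -0.0939, 0.2211], [0.6413, -0.0921, 0.2216], [0.6514, -0.0896, 0.2131], [0.6323, -0.0832, 0.2206], [0.6435, -0.0772, 0.22]]
top wire 104
[[0.497, -0.236, 0.0655], [0.4963, -0.2322, 0.0721], [0.4952, -0.2267, 0.0831], [0.4973, -0.2225, 0.0827], [0.4967, -0.2168, 0.0884], [0.4944, -0.2128, 0.0901], [0.4922, -0.2089, 0.091], [0.4917, -0.2032, 0.0962], [0.4936, -0.1992, 0.0973], [0.4897, -0.195, 0.0948], [0.4891, -0.1895, 0.1005], [0.4915, -0.185, 0.097], [0.4895, -0.1808, 0.0955], [0.4893, -0.1748, 0.0969], [0.485
[... 956 characters left out ...]
, [0.6333, -0.0732, 0.2128]]
side wire 142
[[0.4974, -0.2324, 0.0641], [0.4959, -0.2086, 0.0923], [0.4952, -0.1993, 0.0943], [0.4922, -0.189, 0.0981], [0.489, -0.1841, 0.0962], [0.4916, -0.1797, 0.095], [0.4873, -0.1714, 0.0973], [0.4879, -0.1663, 0.0922], [0.485, -0.1625, 0.0919], [0.4841, -0.1586, 0.0885], [0.4848, -0.1542, 0.0853], [0.4837, -0.1501, 0.0823], [0.4827, -0.1451, 0.0721], [0.4856, -0.1426, 0.0714], [0.485, -0.1401, 0.0691], [0.4827, -0.1378, 0.0642], [0.4805, -0.136, 0.0614], [0.5164, -0.0697, 0.0756], [0.5157, -0.0648, 0.0854], [0.5154, -0.0633, 0.0821], [0.5155, -0.0591, 0.0852]]
rim 0.49210503697395325 -0.18418265879154205 0.05504464730620384
bench z -0.0007875158164714241
```

```bash
cat >> h.py <<'E'
def pts(n,d,b):
    v,u=np.mgrid[b[1]:b[3],b[0]:b[2]]; dd=d[b[1]:b[3],b[0]:b[2]]; m=dd>0
    return unproj(n,u[m],v[m],dd[m])
def pose():
    s=r.get_state(); return s["time_s"],s["tcp_pos"],R.from_euler("xyz",s["eef_rot"],degrees=True).as_matrix(),s
def goto(p,yaw_y):
    """tool y heading (deg in world), tool down: rotvec and shift(cm) in tool axes now"""
    t,x,M,s=pose(); a=np.radians(yaw_y); y=np.array([np.cos(a),np.sin(a),0]); X=np.array([0,0,-1.]); G=np.c_[X,y,np.cross(X,y)]
    return R.from_matrix(M.T@G).as_rotvec(), M.T@(np.array(p)-x)*100, x, M
E
python3 - <<'E'
from h import *
for n,rg,rt in(("top",(190,105,270,155),(235,170,305,240)),("side",(185,175,240,285),(275,230,350,310))):
    d=np.load(f"{n}_d.npy"); p=pts(n,d,rg)
    q=p[(p[:,2]>.216)&(p[:,2]<.227)&(abs(p[:,0]-.637)<.009)]
    v=cv2.fitLine(q[:,:2].astype(np.float32),cv2.DIST_HUBER,0,1e-4,1e-4).ravel(); s=np.sign(v[1])
    t=(q[:,:2]-v[2:])@v[:2]*s; mid=v[2:]+s*v[:2]*(np.percentile(t,1)+np.percentile(t,99))/2
    print(n,"bar mid",mid,"yaw",np.degrees(np.arctan2(-v[0]*s,v[1]*s)),"len",np.ptp(np.percentile(t,[1,99])),"top z",np.percentile(q[:,2],[50,80,95]))
    q=p[(p[:,2]>.204)&(p[:,2]<.22)&(p[:,0]>.652)&(p[:,0]<.70)]; 
    for k in(q[:,1]<-.128,q[:,1]>-.128):
        w=q[k]; print(" rod",len(w),np.polyfit(w[:,0]-.637,w[:,1],1))
    # case / graduated face
    q=p[(p[:,2]>.06)&(p[:,2]<.195)&(p[:,0]<.66)]; print(" case",len(q),q.mean(0) if len(q) else 0)
    p=pts(n,d,rt); q=p[(p[:,2]>.065)&(p[:,2]<.105)&(p[:,1]<-.1)]
    v=cv2.fitLine(q[:,:2].astype(np.float32),cv2.DIST_HUBER,0,1e-4,1e-4).ravel(); s=np.sign(v[1]); t=(q[:,:2]-v[2:])@v[:2]*s
    c=np.polyfit(t,q[:,2],2); t0=-c[1]/2/c[0]; print(" wire top",v[2:]+s*v[:2]*t0,np.polyval(c,t0),"yaw",np.degrees(np.arctan2(-v[0]*s,v[1]*s)))
t,x,M,s=pose(); print(M.round(3))
for yy in(0,180): print(yy,goto([.637,-.128,.30],yy)[:2])
E
```

```text
top bar mid [ 0.63550492 -0.12974479] yaw -1.4634885 len 0.1077237114108038 top z [0.2205098  0.22208823 0.22349066]
 rod 37 [ 0.07470409 -0.16772057]
 rod 27 [ 0.0710191  -0.09596852]
 case 547 [ 0.62267998 -0.07859117  0.10482334]
 wire top [ 0.48936301 -0.18655305] 0.09809085658213804 yaw 9.942519
side bar mid [ 0.63517114 -0.12690381] yaw -1.3837186 len 0.10700448795925677 top z [0.21961668 0.22098353 0.22208477]
 rod 126 [-0.02273447 -0.16247713]
 rod 35 [-0.12810275 -0.08858302]
 case 654 [ 0.6334212  -0.12256646  0.14034141]
 wire top [ 0.49062245 -0.1845559 ] 0.09762236493570263 yaw 9.660077
[[ 0.    -0.408  0.913]
 [-0.     0.913  0.408]
 [-1.    -0.     0.   ]]
0 (array([1.99060484e+00, 9.36017597e-05, 3.89930159e-05]), array([-7.34046047, 29.84707691, 52.95488517]))
180 (array([-1.15098781e+00, -3.47533841e-05,  8.34246296e-05]), array([-7.34046047, 29.84707691, 52.95488517]))
```

```bash
python3 - <<'E'
from h import *
for n in("top","side"):
    p=pts(n,np.load(f"{n}_d.npy"),(0,0,640,400))
    a=np.array([.275,-.616]);b=np.array([.636,-.128]);L=np.linalg.norm(b-a);u=(b-a)/L
    t=(p[:,:2]-a)@u; w=abs((p[:,:2]-a)@np.array([-u[1],u[0]]))
    for lo in np.arange(0,.72,.08):
        k=(t>lo)&(t<lo+.08)&(w<.14); print(n,round(lo,2),k.sum(),np.percentile(p[k,2],[50,99,100]).round(3) if k.any() else 0)
    k=(abs(p[:,0]-.64)<.2)&(abs(p[:,1]+.128)<.13)&(p[:,2]>.224); print("tall near stand",p[k].max(0) if k.any() else 0,k.sum(),p[k].min(0))
E
```

```text
top 0.0 3437 [0.498 0.635 0.639]
top 0.08 9052 [0.644 0.657 0.671]
top 0.16 29599 [0.661 0.718 0.723]
top 0.24 19333 [0.655 0.724 0.726]
top 0.32 4577 [0.001 0.105 0.114]
top 0.4 4428 [0.001 0.087 0.102]
top 0.48 4171 [0.001 0.069 0.225]
top 0.56 5643 [0.012 0.222 0.226]
top 0.64 4030 [0.077 0.222 0.225]
tall near stand [ 0.83999986 -0.08016575  0.27924744] 490 [ 0.63023218 -0.25798106  0.22404707]
side 0.0 4706 [0.308 0.411 0.42 ]
side 0.08 2171 [0.068 0.208 0.332]
side 0.16 3084 [0.102 0.281 0.294]
side 0.24 4479 [0.068 0.191 0.193]
side 0.32 4600 [0.    0.104 0.115]
side 0.4 3900 [0.001 0.064 0.098]
side 0.48 4638 [-0.     0.08   0.097]
side 0.56 4710 [0.072 0.221 0.223]
side 0.64 6116 [0.079 0.22  0.223]
tall near stand [ 0.83999231 -0.17506938  0.49345505] 2884 [ 0.81998902 -0.25799782  0.22413929]
```

```bash
python3 -m creep '[[-0.145,0,0,-1.5,0,0,60],[-0.145,0,0,-1.5,0,0,60],[-0.145,0,0,-1.5,0,0,60],[-0.145,0,0,-1.5,0,0,60],[-0.145,0,0,-1.5,0,0,60],[-0.145,0,0,-1.5,0,0,60],[-0.145,0,0,-1,0,0,60],[-0.112,0,0,0,0,0,60]]' 20
python3 -c "
from h import *
print(goto([.6355,-.128,.32],178.6))"
```

```text
time_s: 1.9
tcp_pos: [0.2753, -0.617, 0.3286]
eef_rot: [-149.5, 89.8, -60.5]
contact_force: [-0.4, 0.1, -0.1]
gripper_width: 0.0523
(array([ 0.00630337, -0.00261591,  0.00155428]), array([  0.789137  , -35.12308293,  49.54601915]), array([ 0.2753317 , -0.61698896,  0.32864682]), array([[ 0.00149825, -0.99983448,  0.0181322 ],
       [-0.00264839,  0.01812819,  0.99983216],
       [-0.99999537, -0.00154602, -0.00262079]]))
```

```bash
python3 -m creep '[[0,0,0,0,-2.5,3.5,60],[0,0,0,0,-2.5,3.5,60],[0,0,0,0,-2.5,3.5,60],[0,0,0,0,-2.5,3.5,60],[0,0,0,0,-2.5,3.5,60],[0,0,0,0,-2.5,3.5,60],[0,0,0,0,-2.5,3.5,60]]'
python3 -m creep '[[0,0,0,0,-2.5,3.5,60],[0,0,0,0,-2.5,3.5,60],[0,0,0,0,-2.5,3.5,60],[0,0,0,0,-2.5,3.5,60],[0,0,0,0,-2.5,3.5,60],[0,0,0,0,-2.5,3.5,60],[0,0,0,0,-0.1,0.5,60],[0,0,0,0,0,0,60]]'
python3 - <<'E'
from h import *
print(goto([.6355,-.128,.30],178.6))
im,d=r.capture("wrist"); np.save("w1_d.npy",d); cv2.imwrite("pics/w1.png",im); print(proj("wrist",[[.6355,-.128,.222],[.490,-.1855,.096]]))
E
```

```text
time_s: 2.6
tcp_pos: [0.4567, -0.3741, 0.3268]
eef_rot: [-110.6, 90.0, -21.9]
contact_force: [0.0, -0.3, -0.1]
gripper_width: 0.0526
time_s: 3.4
tcp_pos: [0.6125, -0.163, 0.3261]
eef_rot: [87.4, 90.0, 176.1]
contact_force: [-0.7, -0.7, 0.6]
gripper_width: 0.0525
(array([ 2.68681440e-03,  3.68004194e-05, -8.29874149e-04]), array([ 2.60333687, -2.22322218,  3.54753988]), array([ 0.61252317, -0.162985  ,  0.32605046]), array([[-8.28802878e-04, -9.99763182e-01,  2.17460964e-02],
       [ 5.59516744e-05,  2.17460575e-02,  9.99763525e-01],
       [-9.99999655e-01,  8.29823618e-04,  3.79152290e-05]]))
[[2.92534958e+02 2.38361141e+02 2.84880677e-01]
 [4.25410484e+02 1.45114025e+02 3.88299502e-01]]
```

View pics/w1.png

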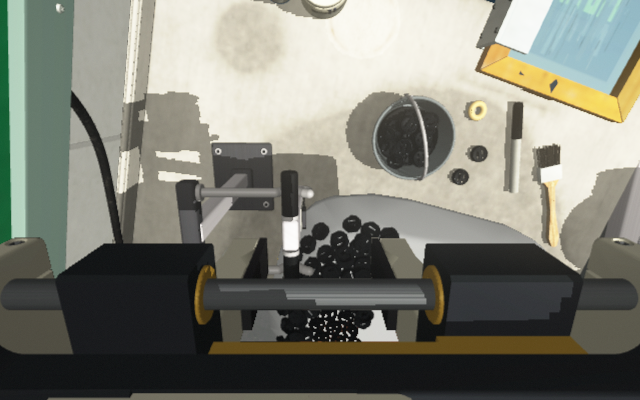

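```bash
python3 -m creep '[[0,0,0,0,-1.1,1.8,60],[0,0,0,0,-1.1,1.75,60],[0,0,0,1,0,0,60],[0,0,0,1,0,0,60],[0,0,0,1,0,0,60],[0,0,0,0,0,0,60],[0,0,0,0,0,0,60]]'
python3 - <<'E'
from h import *
print(goto([.6355,-.128,.191],178.6)[:3])
im,d=r.capture("wrist"); f=proj("wrist",[[.6355,-.128,.222]])[0]; print(f)
p=pts("wrist",d,(int(f[0])-60,int(f[1])-80,int(f[0])+60,int(f[1])+60))
q=p[(p[:,2]>.212)&(p[:,2]<.228)&(abs(p[:,0]-.636)<.012)]
v=cv2.fitLine(q[:,:2].astype(np.float32),cv2.DIST_HUBER,0,1e-4,1e-4).ravel();s=np.sign(v[1])
print(len(q),q[:,1].min(),q[:,1].max(),"x at mid",v[2]+v[0]/v[1]*(-.128-v[3]),"yaw",np.degrees(np.arctan2(-v[0]*s,v[1]*s)),np.percentile(q[:,0],[3,97]),np.percentile(q[:,2],[50,95]))
E
```

```text
time_s: 4.15
tcp_pos: [0.6346, -0.1298, 0.2963]
eef_rot: [116.6, 90.0, -154.8]
contact_force: [0.4, -0.5, 0.5]
gripper_width: 0.0525
(array([-6.89534314e-06, -3.34066038e-04, -6.67263218e-04]), array([10.53291996, -0.09168914,  0.18840329]), array([ 0.63460846, -0.1298276 ,  0.29633041]))
[3.18957095e+02 2.10561982e+02 2.46639637e-01]
2845 -0.18374585335319552 -0.07727535756830803 x at mid 0.6381902 yaw -0.89277154 [0.62702523 0.6459517 ] [0.22084149 0.22309604]
```

```bash
python3 -m creep '[[0,0,0,1.5,-0.18,0.08,60],[0,0,0,2,0,0,60],[0,0,0,2,0,0,60],[0,0,0,2,0,0,60],[0,0,0,2,0,0,60],[0,0,0,1,0,0,60],[0,0,0,0,0,0,60]]'
python3 -m creep '[[0,0,0,0,0,0,30],[0,0,0,0,0,0,0],[0,0,0,0,0,0,0],[0,0,0,0,0,0,0],[0,0,0,0,0,0,0],[0,0,0,0,0,0,0]]' 30
```

```text
time_s: 4.9
tcp_pos: [0.6361, -0.1287, 0.1905]
eef_rot: [92.9, 89.9, -178.5]
contact_force: [0.2, 0.6, 0.6]
gripper_width: 0.0524
time_s: 5.5
tcp_pos: [0.6375, -0.1286, 0.1921]
eef_rot: [-90.9, 89.9, -2.2]
contact_force: [1.6, -0.2, -0.4]
gripper_width: 0.0137
```

```bash
python3 -m creep '[[0,0,0,-0.4,0,0,0],[0,0,0,-0.8,0,0,0],[0,0,0,-1.6,0,0,0],[0,0,0,-2,0,0,0],[0,0,0,-2,0,0,0],[0,0,0,-1.4,0,0,0],[0,0,0,-0.8,0,0,0]]'
python3 -m creep '[[0,0,0,0,1.2,-0.4,0],[0,0,0,0,2.7,-1,0],[0,0,0,0,3,-1.1,0],[0,0,0,0,3,-1.1,0],[0,0,0,0,3,-1.1,0],[0,0,0,0,3,-1.1,0],[0,0,0,0,2.1,-0.7,0],[0,0,0,0,1,-0.4,0]]'
python3 -m creep '[[-0.04,0,0,0,0,0,0],[-0.06,0,0,0,0,0,0],[-0.06,0,0,0,0,0,0],[-0.035,0,0,0,0,0,0],[0,0,0,0,0,0,0]]'
python3 - <<'E'
from h import *
print(goto([.4457,-.1932,.2005],189.8)[:3])
for n in("side","top","wrist"):
    im,d=r.capture(n); np.save(f"{n}2_d.npy",d); cv2.imwrite(f"pics/{n}2.png",im)
    print(n,[(q,[(round(float(x["score"]),2),np.round(x["rect"]).tolist()) for x in r.look_for(q,n)[:2]]) for q in ("scale_hook","tub_handle")])
    t,x,M,s=pose(); ax=x; print(proj(n,[[.49,-.1855,.0965],ax+[0,0,.024],ax+[0,0,.024-.153]]).round(1).tolist())
E
```

```text
time_s: 6.2
tcp_pos: [0.6369, -0.1287, 0.2833]
eef_rot: [-88.2, 89.9, 0.4]
contact_force: [0.1, 0.5, -1.5]
gripper_width: 0.0137
time_s: 7.0
tcp_pos: [0.4423, -0.1934, 0.2811]
eef_rot: [60.1, 89.9, 148.7]
contact_force: [0.6, 0.5, -1.7]
gripper_width: 0.0139
time_s: 7.5
tcp_pos: [0.4448, -0.193, 0.2809]
eef_rot: [66.5, 89.9, 166.3]
contact_force: [0.3, 0.1, -1.3]
gripper_width: 0.0137
(array([ 0.00038277,  0.00042048, -0.00096574]), array([ 8.04100875, -0.0968748 , -0.04410695]), array([ 0.44475249, -0.19295074,  0.28091116]))
side [('scale_hook', [(0.46, [324.0, 174.0, 351.0, 237.0])]), ('tub_handle', [(0.74, [281.0, 242.0, 339.0, 304.0])])]
[[310.7, 249.2, 0.8], [337.0, 156.7, 0.7], [336.3, 228.9, 0.8]]
top [('scale_hook', [(0.54, [255.0, 251.0, 267.0, 264.0])]), ('tub_handle', [])]
[[267.3, 206.7, 0.9], [255.9, 223.0, 0.7], [267.3, 227.6, 0.8]]
wrist [('scale_hook', [(0.4, [299.0, 191.0, 339.0, 237.0])]), ('tub_handle', [(0.88, [236.0, 114.0, 320.0, 206.0]), (0.37, [0.0, 127.0, 140.0, 217.0])])]
[[275.4, 174.4, 0.4], [320.4, 278.5, 0.2], [319.5, 188.8, 0.3]]
```

```bash
python3 - <<'E'
import cv2,numpy as np
a=cv2.imread("pics/side2.png")[140:320,240:400]; b=cv2.imread("pics/wrist2.png")[90:290,200:400]
cv2.imwrite("pics/c2.png",np.hstack([cv2.resize(a,(400,450),interpolation=cv2.INTER_CUBIC),cv2.resize(b,(400,450),interpolation=cv2.INTER_CUBIC)]))
E
```

```text
(no output)
```

View pics/c2.png

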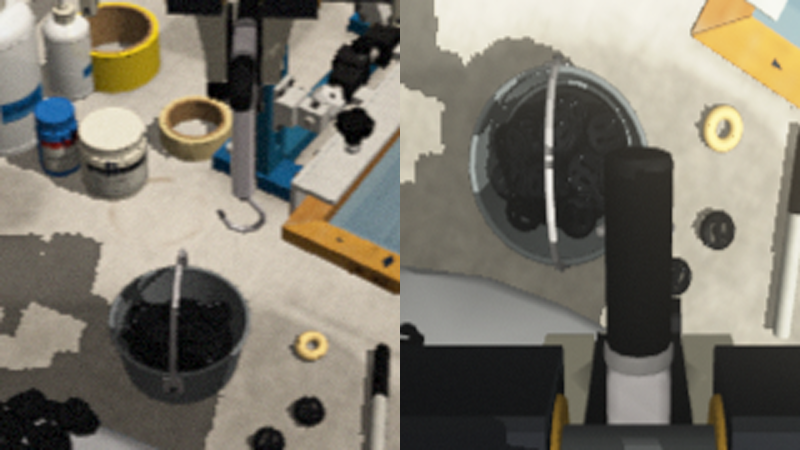

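```bash
python3 -m creep '[[0,0,0,0.7,0,0,0],[0,0,0,1.5,0,0,0],[0,0,0,1.8,0,0,0],[0,0,0,1.8,0,0,0],[0,0,0,1.4,0,0,0],[0,0,0,0.8,0,0,0],[0,0,0,0,0,0,0]]'
python3 -m creep '[[0,0,0,0,0,0,0]]'
python3 - <<'E'
from h import *
for i in range(2): 
    im,d=r.capture("side"); print(goto([.4877,-.1859,.2005],189.8)[:3])
np.save("side3_d.npy",d)
im2,d2=r.capture("wrist"); np.save("w3_d.npy",d2); print(proj("side",[.49,-.1855,.0965]),proj("wrist",[.49,-.1855,.0965]))
a=im[140:320,240:400]; b=im2[90:290,200:400]
cv2.imwrite("pics/c3.png",np.hstack([cv2.resize(a,(400,450),interpolation=cv2.INTER_CUBIC),cv2.resize(b,(400,450),interpolation=cv2.INTER_CUBIC)]))
# wire relative to bar, from wrist depth (same camera: calibration error cancels)
p=pts("wrist",d2,(200,60,400,300)); print(len(p))
w=p[(p[:,2]>.07)&(p[:,2]<.105)&(abs(p[:,0]-.49)<.02)]
v=cv2.fitLine(w[:,:2].astype(np.float32),cv2.DIST_HUBER,0,1e-4,1e-4).ravel(); s=np.sign(v[1]); t=(w[:,:2]-v[2:])@v[:2]*s;c=np.polyfit(t,w[:,2],2);t0=-c[1]/2/c[0]
print("wire",len(w),v[2:]+s*v[:2]*t0,np.polyval(c,t0),"yaw",np.degrees(np.arctan2(-v[0]*s,v[1]*s)))
b=p[(p[:,2]>.215)&(p[:,2]<.24)&(abs(p[:,0]-.45)<.03)]
v=cv2.fitLine(b[:,:2].astype(np.float32),cv2.DIST_HUBER,0,1e-4,1e-4).ravel(); s=np.sign(v[1]); t=(b[:,:2]-v[2:])@v[:2]*s
print("bar",len(b),v[2:],"far end",v[2:]+s*v[:2]*t.min(),v[2:]+s*v[:2]*t.max(),"yaw",np.degrees(np.arctan2(-v[0]*s,v[1]*s)),np.percentile(b[:,2],[50,95]))
E
```

```text
time_s: 8.65
tcp_pos: [0.4444, -0.193, 0.2003]
eef_rot: [74.2, 89.9, 174.0]
contact_force: [0.1, -0.4, -1.1]
gripper_width: 0.0139
time_s: 8.75
tcp_pos: [0.4454, -0.1932, 0.2019]
eef_rot: [-146.2, 90.0, -46.4]
contact_force: [-0.6, 0.6, -0.9]
gripper_width: 0.0136
(array([ 0.0001101 , -0.00045982,  0.00091548]), array([ 1.74788624e-01, -4.27406279e+00, -2.61655280e-03]), array([ 0.4455777 , -0.1931532 ,  0.20220875]))
(array([ 8.38678560e-05, -4.66552764e-04,  1.24480070e-03]), array([ 1.87992687e-01, -4.26969215e+00, -3.27816911e-03]), array([ 0.44561872, -0.19313819,  0.20232676]))
[[310.67743168 249.22890417   0.81353973]] [[264.33516263 196.20346245   0.2758326 ]]
47818
wire 542 [ 0.4913335  -0.18595449] 0.09842722487132469 yaw 10.313582
bar 5172 [ 0.45087114 -0.21900351] far end [ 0.45578963 -0.24726329] [ 0.4466311  -0.19464186] yaw 9.873173 [0.23102097 0.23442815]
```

View pics/c3.png

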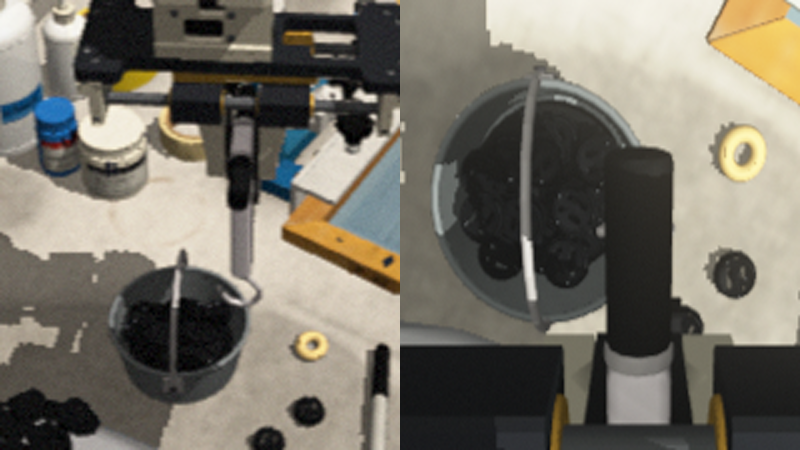

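```bash
python3 -m creep '[[0,0,0,0,-0.5,0,0],[0,0,0,0,-1,0,0],[0,0,0,0,-1,0,0],[0,0,0,0,-0.8,0,0],[0,0,0,0,-0.5,0,0],[0,0,0,0,-0.3,0,0],[0,0,0,0,-0.15,0,0],[0,0,0,0,0,0,0]]'
python3 - <<'E'
from h import *
im,d=r.capture("side"); np.save("side4_d.npy",d); im2,d2=r.capture("wrist");print(pose()[1])
a=im[190:310,270:370]; b=im2[90:290,200:400]
cv2.imwrite("pics/c4.png",np.hstack([cv2.resize(a,(500,600),interpolation=cv2.INTER_CUBIC),cv2.resize(b,(300,600))]))
E
```

```text
time_s: 9.7
tcp_pos: [0.487, -0.1858, 0.2015]
eef_rot: [64.3, 90.0, 164.1]
contact_force: [-0.3, -0.2, -0.9]
gripper_width: 0.0144
[ 0.48676259 -0.18582247  0.20157342]
```

View pics/c4.png

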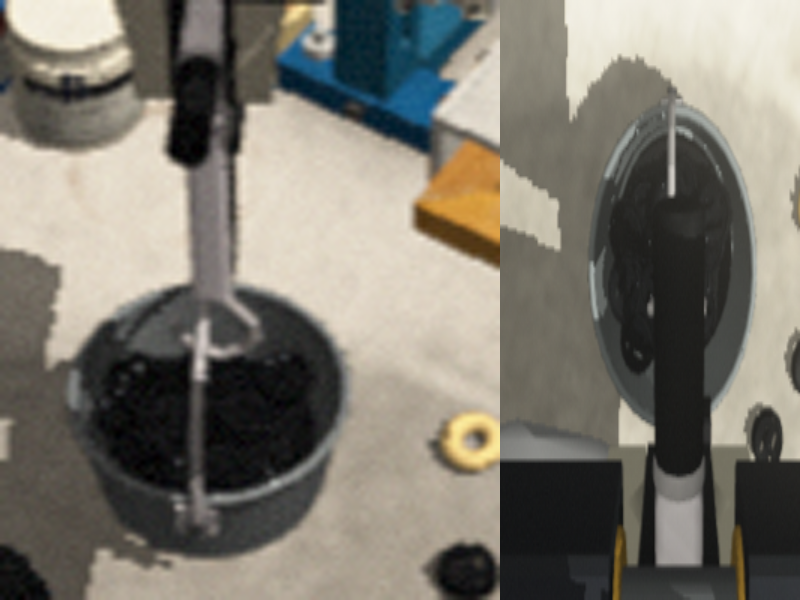

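```bash
cat >> h.py <<'E'
def tubz(tag=None):
    out=[]
    for n in("side","wrist"):
        im,d=r.capture(n); p=pts(n,d,(150,60,450,330)); k=(np.hypot(p[:,0]-.490,p[:,1]+.1855)<.042)&(p[:,2]>.025)&(p[:,2]<.075)
        q=p[k]; out+= [n,int(k.sum()),round(float(np.median(q[:,2])*1e3),2),round(float(np.percentile(q[:,2],30)*1e3),2)]
        h=p[(p[:,2]>.03)&(p[:,2]<.08)&(np.hypot(p[:,0]-.490,p[:,1]+.1855)<.06)]; (a,b),c=cv2.minEnclosingCircle(h[:,:2].astype(np.float32)); out+=[np.round([a,b,c],4).tolist()]
        if tag: cv2.imwrite(f"pics/{n}_{tag}.png",im); np.save(f"{n}_{tag}.npy",d)
    t,x,M,s=pose(); print(t,np.round(x,4),np.round(s["contact_force"],2),out)
E
python3 -c "
from h import *
tubz('a')"
python3 -m creep '[[0,0,0,-0.3,0,0,0],[0,0,0,-0.5,0,0,0],[0,0,0,-0.5,0,0,0],[0,0,0,-0.4,0,0,0],[0,0,0,-0.3,0,0,0],[0,0,0,-0.2,0,0,0],[0,0,0,-0.2,0,0,0],[0,0,0,-0.1,0,0,0]]'
python3 -m creep '[[0,0,0,-0.1,0,0,0],[0,0,0,-0.1,0,0,0],[0,0,0,-0.1,0,0,0],[0,0,0,-0.1,0,0,0],[0,0,0,-0.1,0,0,0],[0,0,0,-0.1,0,0,0],[0,0,0,-0.1,0,0,0],[0,0,0,-0.1,0,0,0]]'
python3 -c "
from h import *
tubz('b')"
```

```text
9.9 [ 0.4867 -0.1858  0.2017] [-0.96  0.73 -1.66] ['side', 905, 37.22, 34.92, [0.4909, -0.1832, 0.0554], 'wrist', 2205, 38.01, 35.15, [0.4923, -0.1875, 0.0552]]
time_s: 10.7
tcp_pos: [0.487, -0.1858, 0.2266]
eef_rot: [4.0, 90.0, 103.8]
contact_force: [-0.7, -0.2, -1.6]
gripper_width: 0.0143
time_s: 11.5
tcp_pos: [0.4869, -0.1858, 0.2346]
eef_rot: [34.5, 90.0, 134.3]
contact_force: [-0.2, 0.2, -1.8]
gripper_width: 0.0141
11.6 [ 0.487  -0.1858  0.2347] [ 0.26  0.28 -2.47] ['side', 896, 36.97, 34.99, [0.4898, -0.1849, 0.0559], 'wrist', 1863, 37.91, 34.74, [0.492, -0.1879, 0.0549]]
```

```bash
python3 -m creep '[[0,0,0,-0.1,0,0,0],[0,0,0,-0.1,0,0,0],[0,0,0,-0.1,0,0,0],[0,0,0,-0.1,0,0,0],[0,0,0,-0.1,0,0,0],[0,0,0,-0.1,0,0,0],[0,0,0,-0.1,0,0,0],[0,0,0,-0.1,0,0,0]]'
python3 -m creep '[[0,0,0,-0.1,0,0,0],[0,0,0,-0.1,0,0,0],[0,0,0,-0.1,0,0,0],[0,0,0,-0.1,0,0,0],[0,0,0,-0.1,0,0,0],[0,0,0,-0.1,0,0,0]]'
python3 -c "
from h import *
tubz('c')"
```

```text
time_s: 12.4
tcp_pos: [0.4869, -0.1858, 0.2426]
eef_rot: [61.8, 90.0, 161.6]
contact_force: [0.7, -0.2, -2.2]
gripper_width: 0.0138
time_s: 13.0
tcp_pos: [0.4869, -0.1858, 0.2486]
eef_rot: [44.7, 90.0, 144.5]
contact_force: [1.3, -0.6, -3.0]
gripper_width: 0.014
13.1 [ 0.487  -0.1858  0.2487] [ 0.45  0.49 -4.65] ['side', 892, 37.01, 34.7, [0.4909, -0.1829, 0.0554], 'wrist', 1776, 37.82, 34.76, [0.4923, -0.1879, 0.0551]]
```

```bash
python3 -m creep '[[0,0,0,-0.1,0,0,0],[0,0,0,-0.1,0,0,0],[0,0,0,-0.1,0,0,0],[0,0,0,-0.1,0,0,0],[0,0,0,-0.1,0,0,0],[0,0,0,-0.1,0,0,0],[0,0,0,-0.1,0,0,0],[0,0,0,-0.1,0,0,0]]'
python3 -c "
from h import *
tubz('d')"
```

```text
time_s: 13.9
tcp_pos: [0.4869, -0.1858, 0.2566]
eef_rot: [73.8, 90.0, 173.6]
contact_force: [0.1, -0.2, -5.1]
gripper_width: 0.014
14.0 [ 0.4869 -0.1858  0.2567] [-0.31  0.02 -4.42] ['side', 895, 36.95, 34.87, [0.4929, -0.1823, 0.0564], 'wrist', 1708, 37.94, 35.04, [0.4923, -0.1877, 0.0547]]
```

```bash
python3 -m creep '[[0,0,0,-0.1,0,0,0],[0,0,0,-0.1,0,0,0],[0,0,0,-0.1,0,0,0],[0,0,0,-0.1,0,0,0],[0,0,0,-0.1,0,0,0],[0,0,0,-0.1,0,0,0],[0,0,0,-0.1,0,0,0],[0,0,0,-0.1,0,0,0]]'
python3 -c "
from h import *
tubz('e')"
```

```text
time_s: 14.8
tcp_pos: [0.4869, -0.1858, 0.2646]
eef_rot: [64.5, 90.0, 164.3]
contact_force: [0.0, 0.5, -4.6]
gripper_width: 0.0137
14.9 [ 0.487  -0.1858  0.2647] [-0.25  0.68 -4.63] ['side', 912, 36.94, 34.43, [0.4891, -0.1834, 0.0552], 'wrist', 1656, 37.83, 34.87, [0.4924, -0.1879, 0.0552]]
```

```bash
python3 -m creep '[[0,0,0,-0.1,0,0,0],[0,0,0,-0.1,0,0,0],[0,0,0,-0.1,0,0,0],[0,0,0,-0.1,0,0,0],[0,0,0,-0.1,0,0,0],[0,0,0,-0.1,0,0,0],[0,0,0,-0.1,0,0,0]]'
python3 -c "
from h import *
tubz('f')"
```

```text
time_s: 15.6
tcp_pos: [0.487, -0.1858, 0.2716]
eef_rot: [52.9, 90.0, 152.7]
contact_force: [0.6, 0.0, -5.1]
gripper_width: 0.014
15.7 [ 0.4871 -0.1858  0.2717] [ 0.97  0.2  -5.46] ['side', 928, 40.18, 37.6, [0.4895, -0.1831, 0.0564], 'wrist', 1685, 41.26, 37.01, [0.492, -0.188, 0.055]]
```

```bash
python3 -m creep '[[0,0,0,-0.1,0,0,0],[0,0,0,-0.1,0,0,0],[0,0,0,-0.1,0,0,0],[0,0,0,-0.1,0,0,0],[0,0,0,-0.1,0,0,0],[0,0,0,-0.1,0,0,0],[0,0,0,-0.05,0,0,0],[0,0,0,0,0,0,0]]'
python3 -m creep '[[0,0,0,0,0,0,0],[0,0,0,0,0,0,0],[0,0,0,0,0,0,0],[0,0,0,0,0,0,0],[0,0,0,0,0,0,0]]'
python3 - <<'E'
from h import *
tubz('g')
a=cv2.imread("pics/side_g.png")[170:310,260:370]; b=cv2.imread("pics/wrist_g.png")[60:310,170:420]
cv2.imwrite("pics/cg.png",np.hstack([cv2.resize(a,(440,560),interpolation=cv2.INTER_CUBIC),cv2.resize(b,(360,560))]))
E
```

```text
time_s: 16.5
tcp_pos: [0.487, -0.1858, 0.2782]
eef_rot: [-102.2, 90.0, -2.4]
contact_force: [-0.3, -0.3, -5.8]
gripper_width: 0.0139
time_s: 17.0
tcp_pos: [0.487, -0.1858, 0.2781]
eef_rot: [-129.3, 90.0, -29.5]
contact_force: [0.0, -0.5, -5.6]
gripper_width: 0.0138
17.1 [ 0.487  -0.1858  0.2781] [ 0.21 -0.85 -5.54] ['side', 1003, 45.96, 41.23, [0.4896, -0.1835, 0.0563], 'wrist', 2187, 45.4, 37.95, [0.4919, -0.1881, 0.0549]]
```

View pics/cg.png

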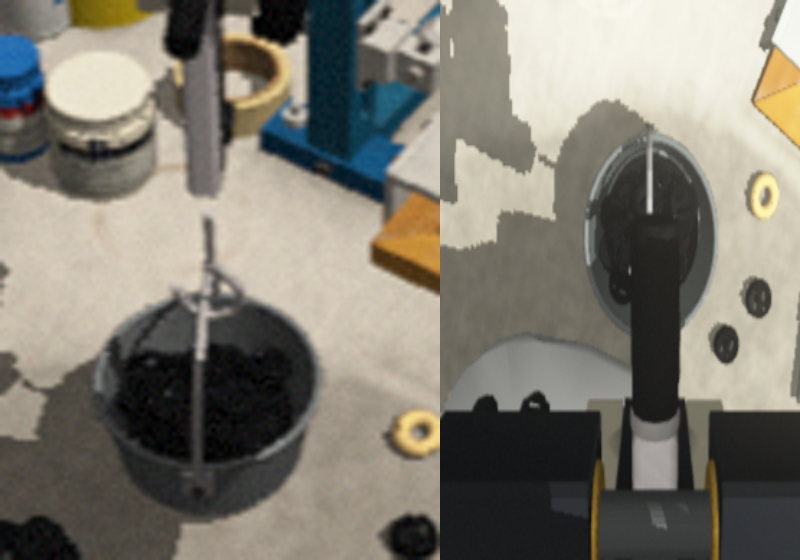

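```bash
python3 -m creep '[[0,0,0,0,0,0,0],[0,0,0,0,0,0,0],[0,0,0,0,0,0,0],[0,0,0,0,0,0,0],[0,0,0,0,0,0,0],[0,0,0,0,0,0,0],[0,0,0,0,0,0,0],[0,0,0,0,0,0,0]]'
python3 - <<'E'
from h import *
tubz('h')
im,d=r.capture("top"); m0=np.load("top_d.npy")
for nm,f in(("side0","side_d.npy"),("a","side_a.npy"),("f","side_f.npy"),("g","side_g.npy"),("h","side_h.npy")):
    p=pts("side",np.load(f),(270,230,350,315)); rr=np.hypot(p[:,0]-.490,p[:,1]+.1855)
    q=p[(rr>.045)&(rr<.056)&(p[:,2]>.03)&(p[:,2]<.066)]
    o=[]
    for k in range(8):
        a=np.arctan2(q[:,1]+.1855,q[:,0]-.49); kk=(a>-np.pi+k*np.pi/4)&(a<-np.pi+(k+1)*np.pi/4)
        o.append(round(float(np.percentile(q[kk,2],90)*1e3),1) if kk.sum()>4 else None)
    print(nm,o)
E
```

```text
time_s: 17.9
tcp_pos: [0.487, -0.1858, 0.2781]
eef_rot: [19.8, 90.0, 119.6]
contact_force: [0.3, 0.7, -4.9]
gripper_width: 0.014
18.0 [ 0.487  -0.1858  0.2781] [-0.2  -0.01 -5.46] ['side', 1003, 46.01, 41.18, [0.489, -0.1827, 0.0563], 'wrist', 2189, 45.5, 37.92, [0.4924, -0.1879, 0.0551]]
side0 [48.3, 47.1, 48.3, 47.5, 48.0, 48.1, 55.8, 48.0]
a [47.8, 47.3, 46.6, 47.8, 47.9, 48.3, 57.0, 47.7]
f [51.7, 50.7, 51.3, 50.6, 51.5, 51.1, 52.9, 51.2]
g [57.4, 57.1, 56.7, 56.1, 56.8, 56.9, 57.9, 57.5]
h [57.1, 56.9, 56.7, 55.9, 56.8, 57.2, 57.3, 57.8]
```

```bash
python3 -m creep '[[0,0,0,0.05,0,0,0],[0,0,0,0.1,0,0,0],[0,0,0,0.1,0,0,0],[0,0,0,0.1,0,0,0],[0,0,0,0.1,0,0,0],[0,0,0,0.1,0,0,0],[0,0,0,0.1,0,0,0],[0,0,0,0.07,0,0,0]]'
python3 -m creep '[[0,0,0,0.05,0,0,0],[0,0,0,0.05,0,0,0],[0,0,0,0.05,0,0,0],[0,0,0,0.05,0,0,0],[0,0,0,0.07,0,0,0],[0,0,0,0.1,0,0,0],[0,0,0,0.15,0,0,0],[0,0,0,0.2,0,0,0]]'
python3 -c "
from h import *
tubz('i')"
```

```text
time_s: 18.85
tcp_pos: [0.487, -0.1858, 0.2707]
eef_rot: [61.1, 90.0, 160.9]
contact_force: [-0.3, 0.2, -5.9]
gripper_width: 0.0135
time_s: 19.65
tcp_pos: [0.487, -0.1858, 0.2636]
eef_rot: [-98.4, 90.0, 1.4]
contact_force: [-0.0, -0.1, -5.1]
gripper_width: 0.0136
19.75 [ 0.4868 -0.1858  0.2633] [ 0.16  0.65 -5.05] ['side', 920, 37.2, 34.95, [0.4913, -0.1829, 0.0556], 'wrist', 1688, 38.14, 35.07, [0.4916, -0.1881, 0.0551]]
```

```bash
python3 -m creep '[[0,0,0,0.3,0,0,0],[0,0,0,0.4,0,0,0],[0,0,0,0.5,0,0,0],[0,0,0,0.5,0,0,0],[0,0,0,0.5,0,0,0],[0,0,0,0.5,0,0,0],[0,0,0,0.4,0,0,0],[0,0,0,0.3,0,0,0]]'
python3 -m creep '[[0,0,0,0.4,0,0,0],[0,0,0,0.5,0,0,0],[0,0,0,0.6,0,0,0],[0,0,0,0.5,0,0,0],[0,0,0,0.4,0,0,0],[0,0,0,0.3,0,0,0],[0,0,0,0.1,0,0,0],[0,0,0,0,0,0,0]]'
python3 - <<'E'
from h import *
tubz('j')
a=cv2.imread("pics/side_j.png")[170:310,260:370]; b=cv2.imread("pics/wrist_j.png")[60:310,170:420]
cv2.imwrite("pics/cj.png",np.hstack([cv2.resize(a,(440,560),interpolation=cv2.INTER_CUBIC),cv2.resize(b,(360,560))]))
E
```

```text
time_s: 20.55
tcp_pos: [0.487, -0.1858, 0.2294]
eef_rot: [-179.3, 90.0, -79.5]
contact_force: [0.9, -0.4, -1.5]
gripper_width: 0.014
time_s: 21.35
tcp_pos: [0.487, -0.1858, 0.2016]
eef_rot: [95.3, 90.0, -164.9]
contact_force: [-0.5, 0.2, -2.2]
gripper_width: 0.0139
21.45 [ 0.4871 -0.1858  0.2018] [-0.23  0.61 -1.3 ] ['side', 912, 37.18, 35.16, [0.4914, -0.1831, 0.0555], 'wrist', 2218, 38.12, 35.08, [0.4919, -0.1878, 0.0551]]
```

View pics/cj.png

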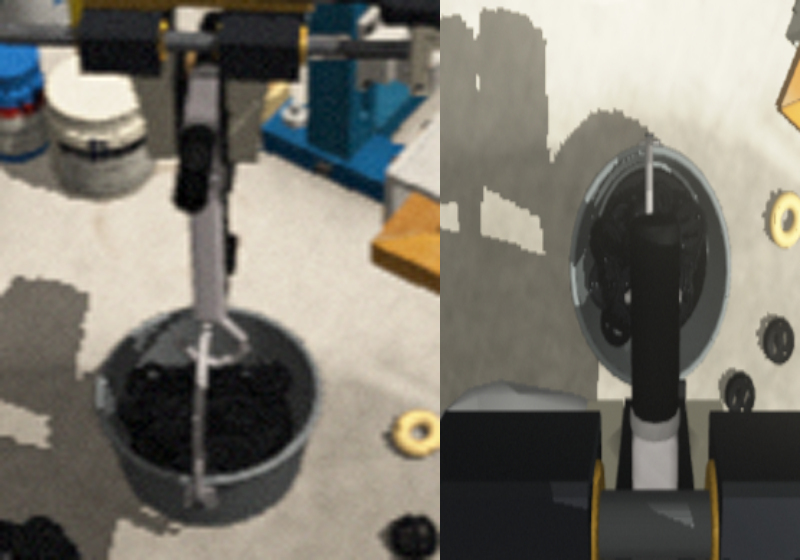

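```bash
python3 -m creep '[[0,0,0,0,0.2,0,0],[0,0,0,0,0.5,0,0],[0,0,0,0,0.8,0,0],[0,0,0,0,1,0,0],[0,0,0,0,1,0,0],[0,0,0,0,0.6,0,0],[0,0,0,0,0.2,0,0],[0,0,0,0,0,0,0]]'
python3 -m creep '[[0,0,0,-0.5,0,0,0],[0,0,0,-1.2,0,0,0],[0,0,0,-1.6,0,0,0],[0,0,0,-2,0,0,0],[0,0,0,-1.8,0,0,0],[0,0,0,-1,0,0,0],[0,0,0,-0.5,0,0,0],[0,0,0,0,0,0,0]]'
python3 -m creep '[[0.04,0,0,0,0,0,0],[0.06,0,0,0,0,0,0],[0.06,0,0,0,0,0,0],[0.035,0,0,0,0,0,0],[0,0,0,0,0,0,0]]'
python3 -c "
from h import *
tubz('k'); print(goto([.637,-.1287,.281],178.6)[:3])"
```

```text
time_s: 22.25
tcp_pos: [0.4444, -0.1932, 0.2019]
eef_rot: [-105.6, 90.0, -5.8]
contact_force: [-0.7, 0.5, -1.5]
gripper_width: 0.0141
time_s: 23.05
tcp_pos: [0.4448, -0.1931, 0.2881]
eef_rot: [-96.8, 90.0, 3.0]
contact_force: [1.0, 0.3, -1.8]
gripper_width: 0.0138
time_s: 23.55
tcp_pos: [0.4442, -0.193, 0.2867]
eef_rot: [81.9, 89.9, 170.5]
contact_force: [0.3, 0.3, -1.4]
gripper_width: 0.0138
23.65 [ 0.4443 -0.1931  0.287 ] [-1.08 -0.84 -1.66] ['side', 903, 36.9, 34.63, [0.49, -0.1828, 0.0562], 'wrist', 2324, 38.14, 36.26, [0.491, -0.1864, 0.057]]
(array([ 0.00152576,  0.00013293, -0.00117692]), array([  0.57837293, -19.11391596,   6.87497834]), array([ 0.44434307, -0.19305429,  0.28699946]))
```

```bash
python3 -m creep '[[0,0,0,0,-1.2,0.4,0],[0,0,0,0,-2.7,1,0],[0,0,0,0,-3,1.1,0],[0,0,0,0,-3,1.1,0],[0,0,0,0,-3,1.1,0],[0,0,0,0,-3,1.1,0],[0,0,0,0,-2.2,0.7,0],[0,0,0,0,-1,0.4,0]]'
python3 -m creep '[[0,0,0,0,0,0,0],[0,0,0,0,0,0,0],[0,0,0,0,0,0,0]]'
python3 - <<'E'
from h import *
im,d=r.capture("side"); im2,d2=r.capture("wrist"); print(goto([.637,-.1287,.1915],178.6)[:3])
a=im[120:330,130:330]; b=im2[100:300,180:380]
cv2.imwrite("pics/cl.png",np.hstack([cv2.resize(a,(450,472),interpolation=cv2.INTER_CUBIC),cv2.resize(b,(350,472))]))
E
```

```text
time_s: 24.45
tcp_pos: [0.6393, -0.1277, 0.286]
eef_rot: [96.8, 89.9, -174.5]
contact_force: [-0.3, -0.3, -1.9]
gripper_width: 0.0136
time_s: 24.75
tcp_pos: [0.6366, -0.129, 0.2879]
eef_rot: [-74.4, 90.0, 14.2]
contact_force: [-0.7, -0.1, -1.6]
gripper_width: 0.014
(array([0.00013598, 0.00013546, 0.00079243]), array([ 9.67898155, -0.0300594 ,  0.03097113]), array([ 0.63661497, -0.12901356,  0.2882895 ]))
```

View pics/cl.png

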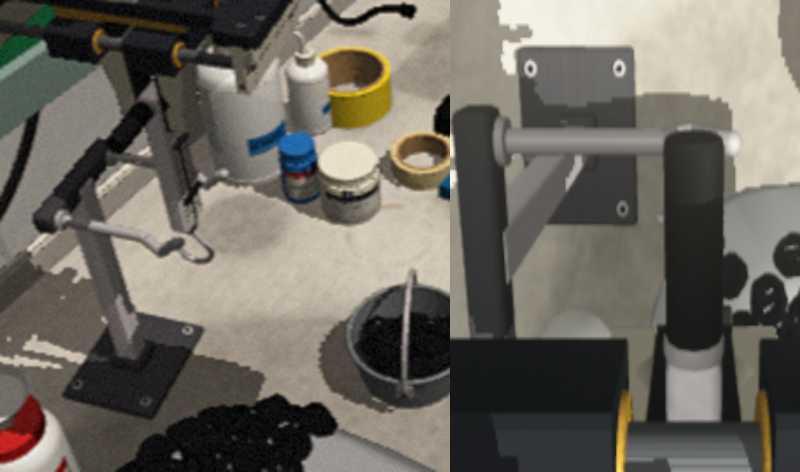

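```bash
python3 -m creep '[[0,0,0,0.8,0,0,0],[0,0,0,1.6,0,0,0],[0,0,0,1.8,0,0,0],[0,0,0,1.6,0,0,0],[0,0,0,1.2,0,0,0],[0,0,0,0.8,0,0,0],[0,0,0,0.4,0,0,0],[0,0,0,0,0,0,0]]'
python3 -m creep '[[0,0,0,0.3,0,0,0],[0,0,0,0.3,0,0,0],[0,0,0,0.25,0,0,0],[0,0,0,0.2,0,0,0],[0,0,0,0.15,0,0,0],[0,0,0,0.1,0,0,0],[0,0,0,0,0,0,0],[0,0,0,0,0,0,0]]'
python3 -c "
from h import *
for i in range(2): r.capture('wrist'); print(goto([.637,-.1287,.1915],178.6)[:3],pose()[3]['contact_force'])"
```

```text
time_s: 25.65
tcp_pos: [0.6371, -0.1288, 0.2054]
eef_rot: [99.4, 90.0, -172.0]
contact_force: [-0.1, 0.5, -2.3]
gripper_width: 0.0142
time_s: 26.45
tcp_pos: [0.6373, -0.1287, 0.1927]
eef_rot: [-97.2, 90.0, -8.6]
contact_force: [0.1, 0.8, -0.4]
gripper_width: 0.0137
(array([ 4.39882776e-04, -3.14207304e-06,  9.92533571e-05]), array([0.12490216, 0.02198971, 0.00228404]), array([ 0.63721916, -0.1287281 ,  0.19274904])) [ 0.57210516 -0.82497396 -2.13696816]
(array([4.39209260e-04, 6.08695839e-06, 1.71134462e-04]), array([0.12755415, 0.02723009, 0.00316759]), array([ 0.63727124, -0.1287382 ,  0.19277559])) [ 0.24729069 -0.10685287 -1.08967434]
```

```bash
python3 -m creep '[[0,0,0,0.06,0,0,0],[0,0,0,0.06,0,0,0],[0,0,0,0,0,0,0],[0,0,0,0,0,0,0]]'
python3 -c "
from h import *
import numpy as np
f=[]
for i in range(3): r.capture('wrist'); f.append(pose()[3]['contact_force'])
print(np.mean(f,0),pose()[1])"
```

```text
time_s: 26.95
tcp_pos: [0.6377, -0.1288, 0.1919]
eef_rot: [-94.5, 89.9, -5.9]
contact_force: [1.1, 0.1, 0.2]
gripper_width: 0.0139
[1.94359997 0.02889338 1.20894757] [ 0.63766867 -0.12877827  0.19186127]
```

```bash
python3 -m creep '[[0,0,0,0,0,0,18],[0,0,0,0,0,0,22],[0,0,0,0,0,0,30],[0,0,0,0,0,0,40],[0,0,0,0,0,0,50],[0,0,0,0,0,0,55],[0,0,0,0,0,0,55]]'
python3 -m creep '[[0,0,0,-0.8,0,0,55],[0,0,0,-1.5,0,0,55],[0,0,0,-2,0,0,55],[0,0,0,-2.5,0,0,55],[0,0,0,-3,0,0,55],[0,0,0,-3,0,0,55],[0,0,0,-2,0,0,55]]'
python3 -m creep '[[0,0,0,0,1,-2,55],[0,0,0,0,2,-3,55],[0,0,0,0,2,-4,55],[0,0,0,0,2,-4,55],[0,0,0,0,2,-4,55],[0,0,0,0,2,-3,55],[0,0,0,0,1,-1,55],[0,0,0,0,0,0,55]]'
python3 - <<'E'
from h import *
print(pose()[:2])
im,d=r.capture("side"); im2,d2=r.capture("top"); np.save("side_z.npy",d);np.save("top_z.npy",d2)
a=im[170:320,130:350]; b=im2[60:300,190:410]
cv2.imwrite("pics/cz.png",np.hstack([cv2.resize(a,(480,440),interpolation=cv2.INTER_CUBIC),cv2.resize(b,(320,440),interpolation=cv2.INTER_AREA)]))
for n,dd,rg,rt in(("top",d2,(190,105,270,155),(235,170,305,240)),("side",d,(185,175,240,285),(275,230,350,310))):
    p=pts(n,dd,rg); q=p[(p[:,2]>.216)&(p[:,2]<.227)&(abs(p[:,0]-.637)<.009)]; print(n,"bar",len(q),q.mean(0),np.percentile(q[:,2],95))
    p=pts(n,dd,rt); q=p[(p[:,2]>.065)&(p[:,2]<.105)&(p[:,1]<-.1)]; v=cv2.fitLine(q[:,:2].astype(np.float32),cv2.DIST_HUBER,0,1e-4,1e-4).ravel(); s=np.sign(v[1]); t=(q[:,:2]-v[2:])@v[:2]*s
    c=np.polyfit(t,q[:,2],2); t0=-c[1]/2/c[0]; print(" wire top",v[2:]+s*v[:2]*t0,np.polyval(c,t0),"yaw",np.degrees(np.arctan2(-v[0]*s,v[1]*s)))
E
```

```text
time_s: 27.8
tcp_pos: [0.6372, -0.1287, 0.1914]
eef_rot: [93.6, 90.0, -177.8]
contact_force: [-0.3, 0.2, 0.5]
gripper_width: 0.0476
time_s: 28.5
tcp_pos: [0.6376, -0.129, 0.3429]
eef_rot: [-95.8, 89.8, -7.2]
contact_force: [0.8, -0.0, -0.2]
gripper_width: 0.0482
time_s: 29.3
tcp_pos: [0.5109, -0.3371, 0.3403]
eef_rot: [-114.9, 90.0, -26.4]
contact_force: [-0.1, 0.4, -0.4]
gripper_width: 0.0481
(29.3, array([ 0.51089636, -0.33712158,  0.34034571]))
top bar 236 [ 0.6348724  -0.10671448  0.2202412 ] 0.2232015121649588
 wire top [ 0.48858655 -0.18646306] 0.09855508839248137 yaw 10.762032
side bar 422 [ 0.63616284 -0.12366276  0.21951771] 0.2219743602526286
 wire top [ 0.48983162 -0.18444629] 0.0975179074635445 yaw 10.210993
```

View pics/cz.png

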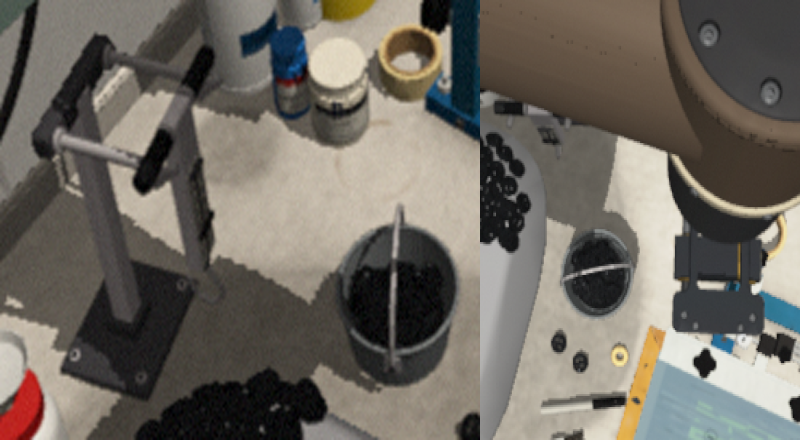

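```bash
python3 -m creep '[[0,0,0,0,0,0,55],[0,0,0,0,0,0,55],[0,0,0,0,0,0,55]]'; python3 -c "
from h import *
print(r.close_job())"
```

```text
time_s: 29.7
tcp_pos: [0.5128, -0.335, 0.3394]
eef_rot: [64.4, 90.0, 153.1]
contact_force: [-0.6, 0.4, -0.2]
gripper_width: 0.048
the job is handed in; nothing more can be done
None
```

I weighed the tub, set it back down, hung the scale back in its stand and handed the job in at 29.7 s. I could not read the drag pointer itself, because the pictures are too coarse. The arm only reports arm state, so any over-reading is also unconfirmed.

- **Weighing:** I hooked the scale under the handle and raised it at about 10 mm/s. The tub hung level, 9 to 9.5 mm clear of the bench by the camera depth, and I held it still for about 1.5 s. The spring stretch came to roughly 43 mm, which puts the tub at about 0.4 kg. That is an estimate from the geometry.
- **Tub:** It is back on the bench. Its handle top is within 1 mm of where it started in both fixed cameras, and it has turned by about 0.6 to 0.8°.
- **Scale:** The side camera shows it hanging in the stand with its bar at the original height. The top view was partly blocked by the arm, so that camera could not confirm it.
- **Other things:** No contact with the bystanders showed in the pictures or the forces. I did not measure their positions again at the end.
- **Robot at hand-in:** The gripper is open and clear of everything. The wrist force readings I saw stayed under 7 N.

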